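# Wedge the slab roller's feed leaf up to the height gauge

## Task

The feed leaf of the tabletop slab roller droops. Pick up the yellow wedge by its tab and slide it, thin end first, squarely under the middle of the leaf's free edge until the leaf has risen to the height gauge and just bears on the underside of its red finger, pushing gently so that the finger is never jammed. Leave the wedge lying flat under the leaf, holding it up against the finger, and do not lift the leaf by hand or disturb anything else on the bench.

Things in the scene. Friction and masses are not known exactly. Their poses are not given: they have to be found in the camera images.
- stand: fixed slab roller: white cheeks, steel roller, handwheel. Origin on the bench under the middle of the leaf's free edge. +y points out of the machine, away from the leaf (the wedge goes in along -y); x runs along the edge. Leaf: x +-100, y 0 to -220 mm. Low rails at x +-107 to 121 mm; between them bare bench under the leaf. Cheeks and wheel (to 165 mm high, x to 172) lie at y below -195 mm.
- leaf: hinged wooden feed leaf, 200 x 220 x 12 mm, about 0.9 kg, a thin aluminium strip along its free edge. Origin on its hinge line (middle, underside), 24 mm above the bench at stand y = -220 mm; its y axis runs from there to the free edge, x as the stand's. It swings about x; at rest it droops 0.05 rad by its own weight.
- leaf_edge (a point): middle of the lower front edge of the leaf's free edge: 13 mm above the bench at rest, 24 mm when the leaf is level
- gauge: height gauge, fixed: steel post 91 mm high at stand x = 145, y = -30 mm, with a red finger 14 mm wide reaching in over the leaf's corner to stand x = 70 mm. Origin at the post's foot, axes as the stand's. The finger's underside is the height mark; it may carry 1 to 15 N from the leaf (aim for about 5) and is jammed beyond 15 N.
- gauge_mark (a point): a point on the gauge, 36 mm above the bench: only the NOMINAL height of the finger's underside, by its end. The finger is clamped anew each day 32 to 40 mm above the bench and its true height is not measured, so the leaf meets it anywhere from 0.02 rad below to 0.02 rad above level. Feel for it.
- wedge: yellow wedge, 160 mm long, 36 wide, about 0.16 kg. Origin: middle of its underside. Thin end at y = -80 mm (3 mm thick); from there the top rises 1 in 4 to 33 mm at y = 40 mm and is flat to the thick end's upright face at y = 80 mm. On the flat: a dark grip tab, 24 mm wide in x, y 43 to 79, z 33 to 66 mm.
- wedge_tip (a point): middle of the lower edge of the wedge's thin end. Pushing the wedge in takes a steady 4 to 10 N while the leaf rises (friction and leaf weight differ); once the leaf bears on the finger the resistance climbs by about 2 to 3 N per mm of push. Let go, it does not slip back.
- wedge_tab (a point): middle of the wedge's grip tab, 61 mm from the wedge's origin towards the thick end, 50 mm above its underside
- tile: blue glazed test tile 60 x 60 x 9 mm, bystander, leave alone; origin centre of underside (so for the other bystanders)
- rib: wooden potter's rib 50 x 100 x 7 mm, bystander
- jar: amber glaze jar, 66 mm wide, 80 mm high, bystander
- pot: small terracotta pot, 80 mm wide, 70 mm high, bystander
- spatula: spatula lying on the bench, bystander
- brush: brush lying on the bench, bystander

How it is judged:
On the way, in this order (a step that is already met when the one before it is completed fails the run):
1. the wedge's thin end is under the leaf's free edge, near its middle, with the leaf not yet up at the finger (y of wedge_tip in the frame of stand below -0.008 m and x of wedge_tip in the frame of stand between -0.045 and 0.045 m and contact force between leaf and gauge below 0.3 N), for 0.1 s.
2. the wedge has raised the leaf until it bears on the gauge's finger (contact force between leaf and gauge above 1 N and contact force between wedge and leaf above 2 N), for 0.2 s.
At the end, for the whole second after the job is handed in: The released wedge lies flat (within 0.06 rad) and square (within 0.2 rad) with its thin end 50 mm or more under the leaf and within 45 mm of its middle, at rest, and holds the leaf against the underside of the red finger with 1 to 15 N (all of step 2 and contact force between leaf and gauge below 15 N and x of wedge_tip in the frame of stand between -0.045 and 0.045 m and y of wedge_tip in the frame of stand below -0.05 m and angle between the y axis of wedge and the y axis of stand, either way round below 0.2 rad and angle between wedge's own z axis and vertical below 0.06 rad and linear speed of wedge below 0.01 m/s); the robot touches nothing.
It fails at once if the leaf is jammed against the gauge's finger with more than 15 N (contact force between leaf and gauge above 15 N).
It fails at once if the leaf is handled by the robot (more than 3 N) (contact force between the arm and leaf above 3 N).
It fails at once if the gauge is pushed by the robot (more than 5 N) (contact force between the arm and gauge above 5 N).
It fails at once if a bystander is moved by more than 20 mm (distance of any of tile, rib, jar, pot, spatula, brush from where it was at the start of the episode above 0.02 m).
It also fails if it takes over 69 s, if anything falls off the work surface, if the arm or the gripper's body presses on something with over 40 N, if the wrist force passes 120 N, or if a joint passes its speed limit or range.

## Robot

A 6-joint arm with a two-finger parallel gripper is mounted at the origin on the work surface. World frame = base frame: x ahead of the robot, y to its left, z up, the work surface at z = 0. Lengths are in m, angles in rad, forces in N, time in s.
With the tool pointing down it reaches from about 0.35 to 0.925 m from the base axis. Payload 6.4 kg.
Tool frame: the origin (TCP) lies at the very end of the fingers, on their centre line; the grasp point (between the pads) lies 19 mm behind it; z points along the fingers, y is the direction in which the jaws open and shut (so a half turn about z gives the same grasp; the last joint's range is limited). The gripper opens to 94 mm and grips with 3 to 60 N. Pads are 16 mm wide; open, the fingers measure 119 mm over their backs; the gripper's body (75 mm by 177 mm) begins 78 mm behind the grasp point.
Start: joints at [-1.282, 0.245, 1.558, -0, 1.339, -0.174], TCP at [0.29, -0.582, 0.205] pointing down, gripper open.
Joint ranges: [-3.13, 3.13], [-1.02, 2.26], [0.13, 2.54], [-0.95, 4.09], [0.21, 2.88], [-2.74, 2.74]. Speed limits (rad/s): [2.57, 2.57, 3.14, 3.14, 3.14, 3.14].

## Interface

Orientations are given as a rotation vector (axis times angle).
In Python, from plant import env gives the robot as it stands. The module is installed in compiled form; this text tells all that it offers.
- The arm moves only by the shell command python3 -m jog 'ROWS' [OPENING] [FORCE]. ROWS is text: rows parted by semicolons, each of 4 numbers parted by spaces: the shift along the tool's x, y, z in cm, then the turn about the tool's z in degrees. In form: x y z yaw; .... A call has 1 to 12 rows; each row is the pose to reach, as a shift and turn from the pose measured when the call began, along the tool's axes at that moment; what a row does not reach only later rows make up. A row lasts 1/12 s, in which the tool goes at most 41.7 mm and 7.16 degrees, less where a joint would pass 70% of its speed; a pose out of reach is approached as far as the arm can. A call with a gripper value outside its range is refused whole. OPENING is the opening, from 0 (shut) to 1 (fully open), set as the call begins (- or left out, the last holds). The fingers move at their own pace and stop on an object; FORCE is the grip in N (left out, the last holds). Time passes only in rows, so rows that repeat a pose let the fingers close. It gives the time, the measured TCP pose, the force and the opening at its end, in the units of the state.
- env.get_obs(): the state, without advancing time (a new reading comes with each control period).
- env.get_image(name): name is "scene" or "top" or "wrist"; returns (picture, depth): 384x512x3 uint8, red, green, blue; 384x512 float32, m along the optical axis (not along the pixel's ray), 0 where there is no reading.
- env.camera_params(name): a dict with "camera_matrix" (3x3 intrinsics, pixels), "dist_coeffs" ([k1, k2, p1, p2, k3] as OpenCV has them; the pictures are not rectified), "R" (3x3) and "t" (3): a world point X has camera coordinates R X + t. Camera axes: x right, y down, z forward; pixel columns grow to the right and rows downward; lengths in m; the calibration is good to about 2 mm. A picture is of the moment at which its call begins: read the wrist's pose just before it. camera_params takes no time and is no camera call; for the wrist camera it gives the pose at the moment of the call.
- env.sign_off(): hands the job in, once; it reports no verdict.
Trained networks look in the newest picture that a camera, given by its name, has taken for a name from the list of things; names that differ only in an ending like _2 or _b are one class to them, and where a whole thing is asked for, a point or a joint stands for the part that bears it (a point fixed in the world has none). Each returns a list of dicts, best first, with "conf" (0 to 1); they miss things now and then, are a little off and sometimes report something else, mostly with a low value. They report only what shows in the picture. A call takes as long as a camera call.
- env.spot_in(label, camera): "box" ([left, top, right, bottom] in pixels, round what is visible of it).
- env.outline_of(label, camera): "region" (384x512 bool, what is visible of it) and "box" ([left, top, right, bottom] in pixels, round what is visible of it).
- env.spot_point(label, camera): "xy" ([column, row] in pixels: a listed point, or the origin of a listed thing).
The state is a dict: "time": time; "q": joint angles; "joint_velocities": joint speeds; "joint_efforts": joint torques, N m; "ee_pos": TCP position; "tool_rot": TCP orientation; "force": force on the tool from outside, world axes, zero at the start; "ft_torque": the same for the moment, N m; "grip_width": finger opening in m.
Only numpy, scipy, OpenCV 4.12 (cv2) and the standard library are available. Lean on these libraries where they do the work, as an engineer would, in place of code of your own. Each camera call takes 0.05 s, during which the arm holds its last target.

## Working session

There is one attempt and no reset: what is moved stays moved. The work goes in short steps, Python scripts to look and compute and a shell command to move; the robot and the scene stay as the last step left them, time stands still between calls to the robot, and variables do not carry over. Pictures are saved under pics/ and viewed, and the job is handed in when it is done.

```bash
mkdir -p pics
cat > h.py <<'E'
import numpy as np, cv2
from plant import env
def snap(n,f):
    im,d=env.get_image(n); cv2.imwrite('pics/'+f,cv2.cvtColor(im,cv2.COLOR_RGB2BGR)); return im,d
def ray(n,px):
    c=env.camera_params(n);K=np.array(c['camera_matrix']);D=np.array(c['dist_coeffs'])
    u=cv2.undistortPoints(np.array([[px]],float),K,D)[0,0]
    R=np.array(c['R']);t=np.array(c['t'])
    return -R.T@t, R.T@np.array([u[0],u[1],1.])
def atz(n,px,z):
    o,r=ray(n,px); return o+r*(z-o[2])/r[2]
def atd(n,px,d):
    o,r=ray(n,px); return o+r*d
def proj(n,X):
    c=env.camera_params(n);R=np.array(c['R']);t=np.array(c['t'])
    return cv2.projectPoints(np.array(X,float).reshape(-1,1,3),cv2.Rodrigues(R)[0],t,np.array(c['camera_matrix']),np.array(c['dist_coeffs']))[0][:,0]
E
python3 - <<'E'
from h import *
np.set_printoptions(precision=4,suppress=True)
o=env.get_obs();print(o)
for n in('scene','top'):
    im,d=snap(n,n+'0.png')
    for l,z in(('wedge_tip',0),('wedge_tab',.05),('wedge',0),('leaf_edge',.013),('stand',0),('gauge',0),('gauge_mark',.036),('leaf',.024)):
        for r in env.spot_point(l,n)[:2]:
            print(n,l,r['conf'],r['xy'],atz(n,r['xy'],z))
E
```

```text
{'time': 0.0, 'q': array([-1.2821,  0.2458,  1.559 , -0.    ,  1.3387, -0.1741]), 'joint_velocities': array([ 0.0013, -0.    , -0.0006,  0.0008, -0.0004,  0.0025]), 'joint_efforts': array([ -0.0006, -41.5835, -31.4606,   0.0684,   0.0332,  -0.0001]), 'ee_pos': array([ 0.29  , -0.581 ,  0.2044]), 'tool_rot': array([-3.056 , -0.7201,  0.0002]), 'force': array([ 0.3607, -0.3123,  0.0437]), 'ft_torque': array([0.0275, 0.0136, 0.0299]), 'grip_width': 0.09420188357329323}
scene wedge_tip 0.77 [276.9, 173.0] [0.547 0.231 0.   ]
scene wedge_tab 0.84 [319.0, 151.0] [0.6106 0.366  0.05  ]
scene wedge_tab 0.73 [231.4, 245.7] [ 0.6549 -0.0811  0.05  ]
scene wedge 0.55 [297.7, 167.1] [0.5807 0.2976 0.    ]
scene leaf_edge 0.93 [216.8, 230.5] [ 0.5698 -0.0633  0.013 ]
scene leaf_edge 0.72 [305.9, 208.4] [0.7131 0.1845 0.013 ]
scene stand 0.87 [216.6, 232.5] [ 0.5682 -0.0642  0.    ]
scene gauge 0.71 [249.7, 266.0] [ 0.7206 -0.074   0.    ]
scene gauge_mark 0.57 [229.3, 248.4] [ 0.651  -0.0869  0.036 ]
scene leaf 0.78 [173.4, 286.7] [ 0.6199 -0.2768  0.024 ]
top wedge_tip 0.73 [216.3, 186.5] [0.5659 0.2284 0.    ]
top wedge_tip 0.69 [230.5, 141.6] [0.7075 0.1873 0.    ]
top wedge_tab 0.82 [170.8, 168.3] [0.6149 0.3615 0.05  ]
top wedge_tab 0.53 [185.2, 130.5] [0.7306 0.3216 0.05  ]
top wedge 0.91 [190.3, 177.0] [0.5943 0.3104 0.    ]
top leaf_edge 0.91 [309.9, 184.3] [ 0.5762 -0.0601  0.013 ]
top stand 0.66 [310.7, 185.9] [ 0.5723 -0.0643  0.    ]
top gauge_mark 0.58 [315.4, 159.8] [ 0.6489 -0.0734  0.036 ]
top leaf 0.69 [386.0, 171.9] [ 0.6172 -0.2937  0.024 ]
```

View pics/scene0.png

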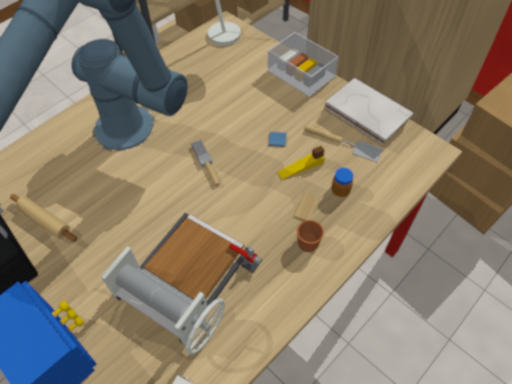

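View pics/top0.png

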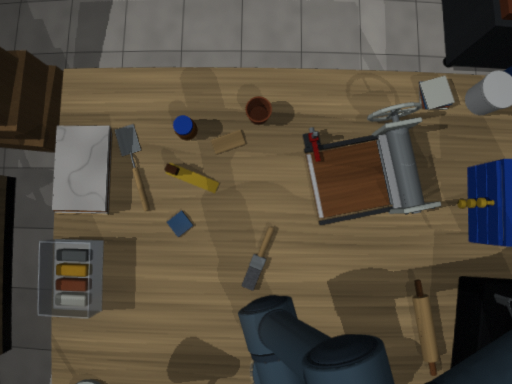

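Top view: the wedge's tab is at (171,168) and its tip at (217,187). The leaf edge runs (306,155) to (321,220), and the gauge is at about (315,145). The spatula, rib, tile, jar and pot are all clear of the direct path. Next I'll refine these measurements and work out the move to above the tab.

```bash
cat >> h.py <<'E'
from scipy.spatial.transform import Rotation as Ro
np.set_printoptions(precision=4,suppress=True)
def plan(target,xdir=None):
    o=env.get_obs();R=Ro.from_rotvec(o['tool_rot']).as_matrix()
    print('t',o['time'],'ee',o['ee_pos'],'force',o['force'],'w',o['grip_width'],'zaxis',R[:,2])
    if target is not None: print('shift cm',R.T@(np.array(target)-o['ee_pos'])*100)
    if xdir is not None:
        v=R.T@np.append(np.array(xdir,float),0); a=np.degrees(np.arctan2(v[1],v[0])); print('yaw deg',a,'or',(a+360)%360-180, 'q6',o['q'][5])
E
python3 - <<'E'
from h import *
plan([.6,.34,.25],[.37,.93])
for n in('scene','top'):
    im,d=env.get_image(n)
    r=env.outline_of('wedge',n)
    for x in r[:2]: print(n,x['conf'],x['box'],x['region'].sum())
    m=r[0]['region']; ys,xs=np.nonzero(m)
    P=np.array([atd(n,(x,y),d[y,x]) for x,y in zip(xs,ys)])
    c=P[:,:2].mean(0);u,s,v=np.linalg.svd(P[:,:2]-c); print(c,v[0],((P[:,:2]-c)@v[0]).min(),((P[:,:2]-c)@v[0]).max(),P[:,2].min(),P[:,2].max())
    r=env.outline_of('leaf',n); m=r[0]['region']; ys,xs=np.nonzero(m); P=np.array([atd(n,(x,y),d[y,x]) for x,y in zip(xs,ys)],np.float32)
    print(r[0]['conf'],cv2.minAreaRect(P[:,:2].copy()),cv2.boxPoints(cv2.minAreaRect(P[:,:2].copy())))
E
```

```text
t 0.9 ee [ 0.2902 -0.5816  0.2054] force [-0.3181  0.1122  1.6676] w 0.09426501743266832 zaxis [-0.  0. -1.]
shift cm [ 68.8676 -68.6389  -4.4535]
yaw deg -41.79064666189722 or 138.2093533381028 q6 -0.17409275467490412
scene 0.87 [278.3, 149.0, 323.8, 177.0] 612
[0.6002 0.3033] [ 0.382  -0.9242] -0.0647977407907262 0.9369100438622532 -0.0023560791959924554 1.2452752765825386Traceback (most recent call last):
  File "<stdin>", line 10, in <module>
  File "h.py", line 13, in atd
    o,r=ray(n,px); return o+r*d
        ~~~^^^^^^
  File "h.py", line 6, in ray
    c=env.camera_params(n);K=np.array(c['camera_matrix']);D=np.array(c['dist_coeffs'])
ValueError: time passes only in moves, steps and waits
```

```bash
R='x'; python3 -m jog '34 -34 -4.5 -42;34 -34 -4.5 -42;34 -34 -4.5 -42;34 -34 -4.5 -42;34 -34 -4.5 -42;34 -34 -4.5 -42;34 -34 -4.5 -42;34 -34 -4.5 -42;34 -34 -4.5 -42;34 -34 -4.5 -42;34 -34 -4.5 -42;34 -34 -4.5 -42'
sed -i 's/^from plant import env/from plant import env\nimport functools/; s/c=env.camera_params(n)/c=CP(n)/' h.py
cat >> h.py <<'E'
@functools.lru_cache(None)
def CP(n): return env.camera_params(n)
E
python3 -c "
from h import *
plan([.58,.30,.25],[.38,.924])"
```

```text
time: 2.05
ee_pos: [0.4433, -0.1224, 0.2513]
tool_rot: [2.594, 1.771, 0.002]
force: [0.1, -0.3, -0.1]
grip_width: 0.094
t 2.05 ee [ 0.4433 -0.1224  0.2513] force [ 0.062  -0.2686 -0.0754] w 0.0939955623302773 zaxis [ 0.0015  0.     -1.    ]
shift cm [44.323  -2.6416  0.1478]
yaw deg 1.0095571568671544 or -178.99044284313283 q6 -0.14492219797205444
```

```bash
python3 -m jog '44 -2.6 0 1;44 -2.6 0 1;44 -2.6 0 1;44 -2.6 0 1;44 -2.6 0 1;44 -2.6 0 1;44 -2.6 0 1;44 -2.6 0 1;44 -2.6 0 1;44 -2.6 0 1;44 -2.6 0 1;44 -2.6 0 1'
python3 - <<'E'
from h import *
plan(None)
im,d=snap('wrist','w1.png')
for l,z in(('wedge_tip',0),('wedge_tab',.05),('wedge',0)):
    for r in env.spot_point(l,'wrist')[:2]:
        print(l,r['conf'],r['xy'],atz('wrist',r['xy'],z))
for n in('top','scene'):
    im,d=env.get_image(n)
    for l in('wedge','leaf'):
        r=env.outline_of(l,n)
        if not r: continue
        m=r[0]['region']; ys,xs=np.nonzero(m&(d>0)); P=np.array([atd(n,(x,y),d[y,x]) for x,y in zip(xs,ys)],np.float32)
        P=P[(P[:,2]<.1)&(P[:,2]>.004)];
        b=cv2.minAreaRect(P[:,:2].copy()); print(n,l,r[0]['conf'],b); print(cv2.boxPoints(b),np.median(P[:,2]))
E
```

```text
time: 3.05
ee_pos: [0.5795, 0.3012, 0.2509]
tool_rot: [-2.606, -1.755, -0.003]
force: [0.1, -0.4, -0.3]
grip_width: 0.094
t 3.05 ee [0.5795 0.3012 0.2509] force [ 0.1234 -0.4226 -0.3193] w 0.09403858774270982 zaxis [ 0.0015  0.0012 -1.    ]
wedge_tip 0.7 [267.4, 220.5] [0.5603 0.2206 0.    ]
wedge_tab 0.75 [265.9, 132.0] [0.6109 0.3561 0.05  ]
wedge_tab 0.61 [353.0, 118.5] [0.7259 0.3289 0.05  ]
wedge 0.9 [266.7, 170.7] [0.5902 0.2985 0.    ]
top wedge 0.91 ((0.5796759724617004, 0.27457359433174133), (0.09998931735754013, 0.035915207117795944), 69.65015411376953)
[[0.5455 0.2339]
 [0.5791 0.2215]
 [0.6139 0.3152]
 [0.5802 0.3277]] 0.015958197
top leaf 0.63 ((0.5935205221176147, -0.17241191864013672), (0.19896113872528076, 0.2216937094926834), 11.727195739746094)
[[ 0.4736 -0.0841]
 [ 0.5186 -0.3012]
 [ 0.7135 -0.2607]
 [ 0.6684 -0.0437]] 0.03071875
scene wedge 0.8 ((0.5906810760498047, 0.3033209443092346), (0.1629461646080017, 0.04151521250605583), 67.85797882080078)
[[0.5407 0.2357]
 [0.5792 0.22  ]
 [0.6406 0.371 ]
 [0.6022 0.3866]] 0.022869831
```

View pics/w1.png

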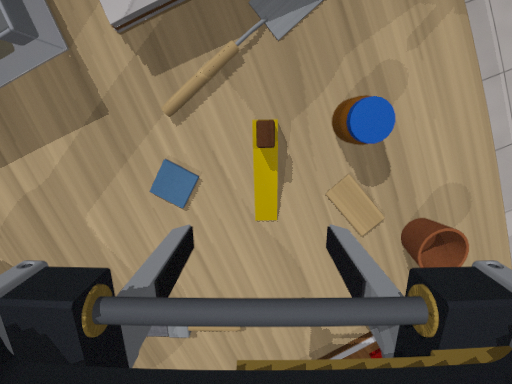

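The wrist view shows the tab at (266,132) and the tip at (267,220), with both jaw sides clear. The measurements agree: wedge axis at azimuth 69.6°, tab at (0.611, 0.356), stand origin at about (0.571, -0.064), and stand y at azimuth 101.7°.

```bash
python3 -c "
from h import *
a=np.radians(69.6)
plan([.6112,.3558,.09],[np.cos(a),np.sin(a)])"
```

```text
t 3.55 ee [0.5793 0.296  0.2517] force [-0.1258 -0.3984 -0.0538] w 0.09429425098934048 zaxis [ 0.0019  0.     -1.    ]
shift cm [ 6.7306  0.6447 16.1806]
yaw deg -2.0088574255938623 or 177.99114257440613 q6 0.6898802911646852
```

```bash
python3 -m jog '4 0.65 8 -2;4 0.65 8 -2;4 0.65 8 -2;4 0.65 8 -2;4 0.65 8 -2;4 0.65 8 -2' 0.65
python3 - <<'E'
from h import *
env.get_image('top');env.get_image('top')
plan(None); CP('wrist')
im,d=snap('wrist','w2.png')
for l,z in(('wedge_tip',0),('wedge_tab',.05),('wedge',0)):
    for r in env.spot_point(l,'wrist')[:2]:
        print(l,r['conf'],r['xy'],atz('wrist',r['xy'],z))
r=env.outline_of('wedge','wrist'); m=r[0]['region']; ys,xs=np.nonzero(m&(d>0)); P=np.array([atd('wrist',(x,y),d[y,x]) for x,y in zip(xs,ys)],np.float32)
for lo,hi in((.003,.036),(.06,.07)):
    Q=P[(P[:,2]>lo)&(P[:,2]<hi)];b=cv2.minAreaRect(Q[:,:2].copy());print(len(Q),b)
E
```

```text
time: 4.05
ee_pos: [0.6019, 0.3305, 0.175]
tool_rot: [2.578, 1.791, 0.009]
force: [0.5, 0.3, 0.0]
grip_width: 0.0614
t 4.15 ee [0.6019 0.3305 0.1751] force [-0.36   0.709  0.158] w 0.06143655181632201 zaxis [ 0.0063  0.0016 -1.    ]
wedge_tip 0.95 [255.4, 261.4] [0.5569 0.228  0.    ]
wedge_tab 0.93 [255.2, 166.5] [0.6079 0.3622 0.05  ]
wedge 0.55 [259.4, 211.6] [0.5884 0.296  0.    ]
2359 ((0.5881044268608093, 0.30327945947647095), (0.15845812857151031, 0.03607351705431938), 69.22061157226562)
727 ((0.609839677810669, 0.35971251130104065), (0.035386115312576294, 0.022740477696061134), 69.02716827392578)
```

View pics/w2.png

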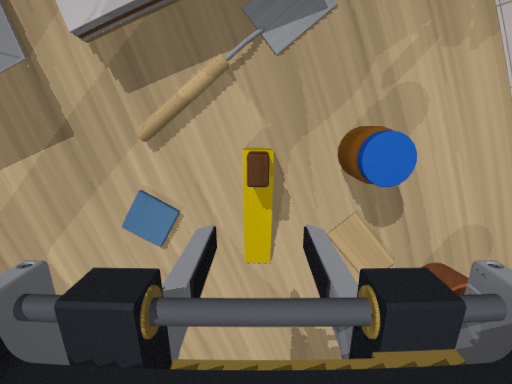

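This view agrees with the given sizes: tab 35×23 mm centred at (0.6098, 0.360), azimuth 69.2°. Descending now.

```bash
python3 -c "
from h import *
a=np.radians(69.2)
plan([.6098,.360,.038],[np.cos(a),np.sin(a)])"
```

```text
t 4.4 ee [0.6009 0.3305 0.1727] force [ 0.9167 -0.0471  0.1037] w 0.06077006266340541 zaxis [ 0.003   0.0005 -1.    ]
shift cm [ 3.0532 -0.2316 13.4758]
yaw deg 0.38502775024066355 or -179.61497224975932 q6 0.6946348879202092
```

```bash
python3 -m jog '3.05 -0.23 3 0.4;3.05 -0.23 6 0.4;3.05 -0.23 8 0.4;3.05 -0.23 10 0.4;3.05 -0.23 11 0.4;3.05 -0.23 12 0.4;3.05 -0.23 12.6 0.4;3.05 -0.23 13.2 0.4;3.05 -0.23 13.5 0.4;3.05 -0.23 13.5 0.4;3.05 -0.23 13.5 0.4'; python3 -c "
from h import *
plan([.6098,.360,.038])"
```

```text
time: 5.32
ee_pos: [0.6103, 0.3601, 0.0385]
tool_rot: [2.585, 1.783, 0.006]
force: [-0.1, 0.0, -0.4]
grip_width: 0.0611
t 5.3167 ee [0.6103 0.3601 0.0385] force [-0.05    0.0217 -0.4043] w 0.0610781515714119 zaxis [ 0.0041  0.0008 -1.    ]
shift cm [-0.026  -0.0392  0.0482]
```

Now I'll grip, then lift slightly.

```bash
python3 -m jog '0 0 0 0;0 0 0 0;0 0 0 0;0 0 0 0;0 0 0 0;0 0 0 0;0 0 0 0;0 0 0 0' 0 35; python3 -m jog '0 0 -1 0;0 0 -2 0;0 0 -3 0;0 0 -3 0;0 0 -3 0;0 0 -3 0'
python3 -c "
from h import *
b=np.radians(101.7); y=np.array([np.cos(b),np.sin(b)])
S=np.array([.571,-.064])
t=S+y*(.02+.141)
print(t)
plan([t[0],t[1],.075],y)
env.get_image('wrist');CP('wrist');im,d=snap('wrist','w3.png')
for r in env.spot_point('wedge_tip','wrist'): print(r['conf'],r['xy'],atz('wrist',r['xy'],.035))"
```

```text
time: 5.98
ee_pos: [0.6104, 0.3601, 0.0385]
tool_rot: [2.585, 1.783, 0.006]
force: [0.9, -0.4, -1.0]
grip_width: 0.0237
time: 6.48
ee_pos: [0.6101, 0.36, 0.0686]
tool_rot: [2.585, 1.783, 0.006]
force: [-0.7, 0.3, -2.5]
grip_width: 0.0237
[0.5384 0.0937]
t 6.4833 ee [0.6101 0.36   0.0686] force [-0.7198  0.3464 -2.4667] w 0.023726892841039113 zaxis [ 0.0043  0.001  -1.    ]
shift cm [-27.4488   2.761   -0.6964]
yaw deg -32.51835646386896 or 147.48164353613106 q6 0.737415114101912
0.62 [260.5, 356.9] [0.5602 0.2293 0.035 ]
```

View pics/w3.png

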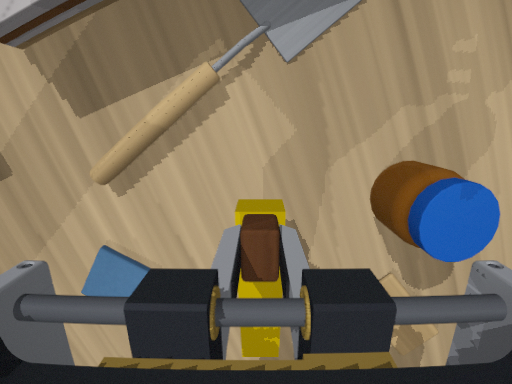

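The wedge is held square in the jaws (tab at (260,248) between the pads). Carrying it to in front of the leaf.

```bash
python3 -m jog '-3 0.3 -1 -4;-6 0.6 -1 -8;-9 0.9 -1 -12;-12 1.2 -1 -16;-15 1.5 -1 -20;-18 1.8 -1 -24;-21 2.1 -1 -28;-24 2.4 -1 -32.5;-26 2.6 -1 -32.5;-26.5 2.7 -1 -32.5;-26.5 2.7 -1 -32.5;-26.5 2.7 -1 -32.5'
python3 - <<'E'
from h import *
env.get_image('top')
plan(None);CP('wrist');im,d=snap('wrist','w4.png')
im,d=snap('top','t4.png');snap('scene','s4.png')
for n in('wrist','top','scene'):
  for l,z in(('wedge_tip',.04),('leaf_edge',.013),('wedge_tab',.09)):
    for r in env.spot_point(l,n)[:1]: print(n,l,r['conf'],r['xy'],atz(n,r['xy'],z))
E
```

```text
time: 7.63
ee_pos: [0.541, 0.1029, 0.0774]
tool_rot: [1.983, 2.434, 0.004]
force: [0.2, 0.4, -1.6]
grip_width: 0.0238
t 7.6833 ee [0.541  0.1033 0.0774] force [-0.3068 -0.1337 -1.1852] w 0.023877766181193714 zaxis [ 0.0033  0.0008 -1.    ]
wrist wedge_tip 0.94 [260.2, 355.3] [ 0.5701 -0.0355  0.04  ]
wrist leaf_edge 0.48 [249.4, 354.5] [ 0.5638 -0.0637  0.013 ]
wrist wedge_tab 0.6 [257.4, 247.5] [0.5393 0.1021 0.09  ]
top wedge_tip 0.5 [298.9, 185.1] [ 0.571  -0.0235  0.04  ]
top leaf_edge 0.58 [309.7, 183.8] [ 0.5777 -0.0595  0.013 ]
scene wedge_tip 0.65 [221.9, 216.0] [ 0.5568 -0.027   0.04  ]
scene leaf_edge 0.57 [216.0, 231.1] [ 0.5695 -0.0665  0.013 ]
scene wedge_tab 0.83 [248.7, 179.8] [0.5466 0.1008 0.09  ]
```

View pics/w4.png

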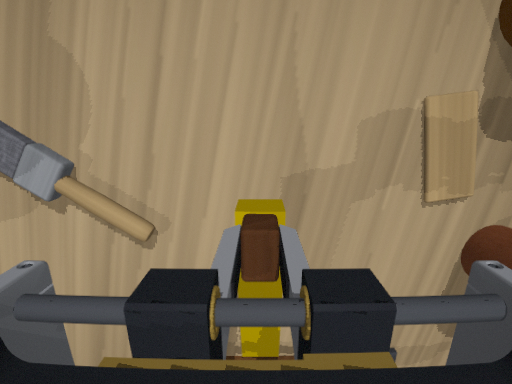

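View pics/s4.png

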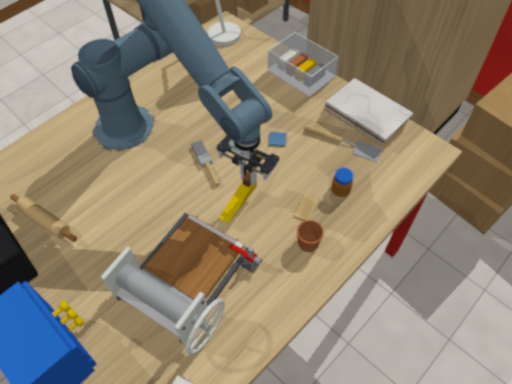

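View pics/t4.png

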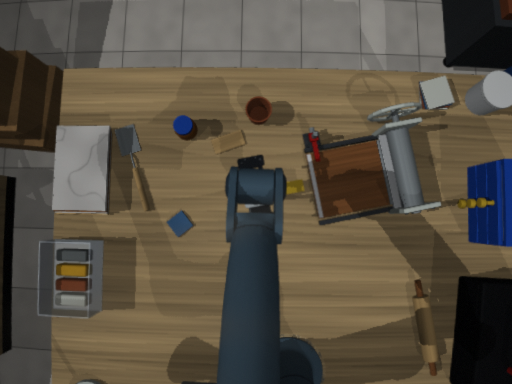

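The wedge is square to the leaf, with its tip about 29 mm in front of the edge and 5 mm off the middle. Brush, rib and pot are clear. Lowering it to the bench.

```bash
python3 -m jog '0 -0.4 1 0;0 -0.4 2 0;0 -0.4 3 0;0 -0.4 3.4 0;0 -0.4 3.6 0;0 -0.4 3.75 0;0 -0.4 3.85 0;0 -0.4 3.85 0;0 -0.4 3.85 0'
python3 -c "
from h import *
b=np.radians(101.7); y=np.array([np.cos(b),np.sin(b)])
o=env.get_obs();S=np.array([.571,-.064]);r=o['ee_pos'][:2]-S;print('along',r@y,'lat',r@[y[1],-y[0]])
t=S+y*.13;plan([t[0],t[1],.0385],y)"
```

```text
time: 9.03
ee_pos: [0.5374, 0.1018, 0.0393]
tool_rot: [1.982, 2.434, 0.004]
force: [-0.1, 0.3, -1.2]
grip_width: 0.0233
along 0.16922411050628966 lat 0.0006838780344786536
t 9.0333 ee [0.5374 0.1018 0.0393] force [-0.071   0.2631 -1.2034] w 0.023280665848808533 zaxis [ 0.0039  0.0005 -1.    ]
shift cm [-3.9224 -0.0678  0.0794]
yaw deg -0.013214787556714142 or 179.9867852124433 q6 -0.22465150703234277
```

```bash
python3 -m jog '0 0 0.08 0;-0.5 0 0.1 0;-1 0 0.1 0;-1.5 0 0.1 0;-2 0 0.1 0;-2.5 0 0.1 0;-3 -0.05 0.1 0;-3.5 -0.05 0.1 0;-4 -0.05 0.1 0;-4.5 -0.05 0.1 0;-4.8 -0.05 0.1 0;-4.8 -0.05 0.1 0'
cat > st.py <<'E'
from h import *
b=np.radians(101.7); y=np.array([np.cos(b),np.sin(b)])
o=env.get_obs();S=np.array([.571,-.064]);r=o['ee_pos'][:2]-S
print('t',o['time'],'tip_y',r@y-.141,'lat',r@[y[1],-y[0]],'z',o['ee_pos'][2],'push',o['force'][:2]@y,'side',o['force'][:2]@[y[1],-y[0]],'fz',o['force'][2])
E
python3 st.py
python3 -c "
from h import *
env.get_image('top');snap('scene','s5.png');CP('wrist');snap('wrist','w5.png')
for n in('scene','wrist'):
  for l in('wedge_tip','leaf_edge'):
    for r in env.spot_point(l,n)[:1]: print(n,l,r['conf'],r['xy'],atz(n,r['xy'],.0))"; python3 st.py
```

```text
time: 10.03
ee_pos: [0.5469, 0.0539, 0.0385]
tool_rot: [1.982, 2.433, 0.004]
force: [-0.0, -0.5, 1.2]
grip_width: 0.0234
t 10.0333 tip_y -0.020675084614586794 lat 0.00034034782885244947 z 0.038454015822741355 push -0.47137045373554437 side -0.1312262364120989 fz 1.1581419473279588
scene wedge_tip 0.74 [214.5, 235.5] [ 0.5713 -0.0759  0.    ]
scene leaf_edge 0.76 [215.8, 232.3] [ 0.566  -0.0654  0.    ]
wrist wedge_tip 0.59 [262.4, 355.4] [ 0.5784 -0.0858  0.    ]
wrist leaf_edge 0.56 [254.8, 343.6] [ 0.5681 -0.0728  0.    ]
t 10.3833 tip_y -0.019960334247476716 lat 0.0003975936767878432 z 0.038467067207317726 push -2.2779065907351326 side -0.727027522365848 fz 1.2406644351009777
```

View pics/s5.png

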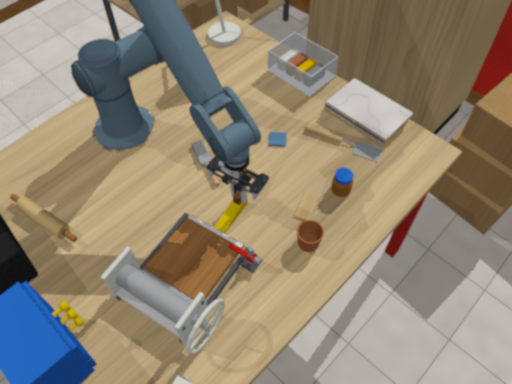

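The wedge is on the bench (fz about +1 N) with its tip 20 mm under the leaf. Pushing on to about -55 mm, which is still short of the earliest possible finger contact.

```bash
python3 -m jog '-0.3 0 0 0;-0.6 0 0 0;-0.9 0 0 0;-1.2 0 0 0;-1.5 0 0 0;-1.8 0 0 0;-2.1 0 0 0;-2.4 0 0 0;-2.4 0 0 0'; python3 st.py;  python3 -m jog '-0.3 0 0 0;-0.6 0 0 0;-0.9 0 0 0;-1.2 0 0 0;-1.2 0 0 0;-1.2 0 0 0'; python3 st.py
```

```text
time: 11.13
ee_pos: [0.5513, 0.0327, 0.0385]
tool_rot: [1.985, 2.435, 0.008]
force: [-1.4, 10.8, 3.7]
grip_width: 0.0237
t 11.1333 tip_y -0.04234346527656273 lat 0.000320085271623828 z 0.03848316579433134 push 10.869563955280338 side 0.8393826183966216 fz 3.6880795368455064
time: 11.63
ee_pos: [0.5533, 0.023, 0.0385]
tool_rot: [-1.983, -2.433, -0.012]
force: [-1.3, 11.6, 4.7]
grip_width: 0.0239
t 11.6333 tip_y -0.05225922016124544 lat 0.0003226618118442839 z 0.03851639255940048 push 11.579865809749013 side 1.1124744974231051 fz 4.701069576359872
```

```bash
python3 -m jog '-0.2 0 0 0;-0.4 0 0 0;-0.6 0 0 0;-0.6 0 0 0;-0.6 0 0 0'; python3 st.py;  python3 -m jog '-0.2 0 0 0;-0.4 0 0 0;-0.4 0 0 0;-0.4 0 0 0'; python3 st.py;python3 -m jog '-0.2 0 0 0;-0.4 0 0 0;-0.4 0 0 0;-0.4 0 0 0'; python3 st.py
```

```text
time: 12.05
ee_pos: [0.5541, 0.0193, 0.0386]
tool_rot: [-1.981, -2.43, -0.016]
force: [-2.3, 12.1, 4.9]
grip_width: 0.0239
t 12.05 tip_y -0.05601627435651785 lat 0.000298781713813463 z 0.038554250749565325 push 12.30142086791314 side 0.218548422682131 fz 4.911157271423181
time: 12.38
ee_pos: [0.5544, 0.0175, 0.0386]
tool_rot: [-1.979, -2.427, -0.02]
force: [-1.1, 12.1, 4.1]
grip_width: 0.0235
t 12.3833 tip_y -0.057812981032613175 lat 0.0002773831241601522 z 0.038565493542535884 push 12.062307820697418 side 1.4207329709975587 fz 4.0668312943887335
time: 12.72
ee_pos: [0.5547, 0.0157, 0.0385]
tool_rot: [-1.977, -2.424, -0.023]
force: [-1.8, 12.7, 3.6]
grip_width: 0.0239
t 12.7167 tip_y -0.0595969913198012 lat 0.0001877781349776474 z 0.038505232246353244 push 12.81608226015377 side 0.8402037518284379 fz 3.6087154215153547
```

Repeated small calls are slowly ratcheting the tool's pitch, to about 0.015 rad. That could tilt a wedge held rigidly. I'll release it now so it settles flat, then finish by pushing low on its thick face with closed fingers, which also gives a cleaner force reading.

```bash
python3 -m jog '0 0 0 0;0 0 0 0;0 0 0 0;0 0 0 0;0 0 0 0' 0.6; python3 st.py; python3 -m jog '0 0 -2 0;0 0 -4 0;0 0 -5 0;0 0 -5 0;0 0 -5 0' ; python3 st.py
python3 - <<'E'
from h import *
env.get_image('top');CP('wrist');plan(None);im,d=snap('wrist','w6.png')
for l,z in(('wedge_tab',.05),):
    for r in env.spot_point(l,'wrist')[:1]: print(l,r['conf'],r['xy'],atz('wrist',r['xy'],z))
r=env.outline_of('wedge','wrist'); m=r[0]['region']; ys,xs=np.nonzero(m&(d>0)); P=np.array([atd('wrist',(x,y),d[y,x]) for x,y in zip(xs,ys)],np.float32)
for lo,hi in((.029,.036),(.06,.07)):
    Q=P[(P[:,2]>lo)&(P[:,2]<hi)];b=cv2.minAreaRect(Q[:,:2].copy());print(len(Q),b,cv2.boxPoints(b))
E
```

```text
time: 13.13
ee_pos: [0.5547, 0.0152, 0.0384]
tool_rot: [-1.978, -2.424, -0.023]
force: [0.6, -0.5, -1.0]
grip_width: 0.0536
t 13.1333 tip_y -0.060100194727074716 lat 0.0001388950980151776 z 0.03843838821673738 push -0.6331402785228393 side 0.5110978181186633 fz -0.9653410317540242
time: 13.55
ee_pos: [0.555, 0.0141, 0.0886]
tool_rot: [-1.978, -2.424, -0.023]
force: [-0.2, -0.1, 0.0]
grip_width: 0.0565
t 13.55 tip_y -0.061309659024960356 lat 0.0001952701737166817 z 0.08859299443990526 push -0.014134985187372225 side -0.18009550533700244 fz 0.011036859227980589
t 13.6 ee [0.5543 0.0143 0.0877] force [ 0.6397 -0.0098 -0.2711] w 0.056500127152690656 zaxis [-0.0021  0.0197 -0.9998]
wedge_tab 0.84 [255.8, 218.0] [0.5502 0.0163 0.05  ]
700 ((0.5561431646347046, 0.0056779831647872925), (0.03606133908033371, 0.0583406500518322), 11.68444538116455) [[ 0.5326  0.0306]
 [ 0.5444 -0.0265]
 [ 0.5797 -0.0192]
 [ 0.5679  0.0379]]
1317 ((0.5539882779121399, 0.015683762729167938), (0.023673534393310547, 0.03595117852091789), 12.306675910949707) [[ 0.5386  0.0307]
 [ 0.5463 -0.0044]
 [ 0.5694  0.0006]
 [ 0.5617  0.0358]]
```

View pics/w6.png

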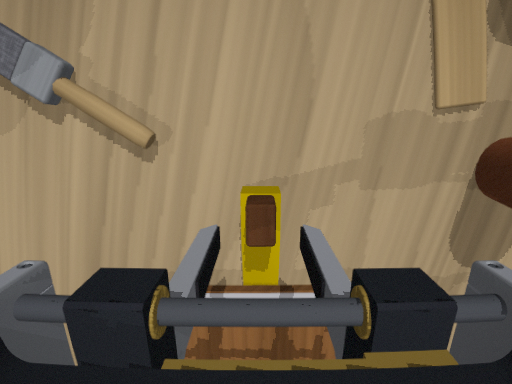

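The wedge lies square (azimuth 101.7°) with its rear face at (0.550, 0.034), so the tip is at about -60 mm. Going behind it with fingers shut.

```bash
python3 -c "
from h import *
b=np.radians(101.7); y=np.array([np.cos(b),np.sin(b)]);S=np.array([.571,-.064])
for z in(.085,.013):
  t=S+y*.1155;plan([t[0],t[1],z],y)"
```

```text
t 13.75 ee [0.5539 0.0144 0.0871] force [-0.6662 -0.3501  0.222 ] w 0.05619825761501479 zaxis [-0.0035  0.02   -0.9998]
shift cm [3.5191 0.0801 0.2806]
yaw deg -0.12926384104766891 or 179.87073615895235 q6 -0.400136555212442
t 13.75 ee [0.5539 0.0144 0.0871] force [-0.6662 -0.3501  0.222 ] w 0.05619825761501479 zaxis [-0.0035  0.02   -0.9998]
shift cm [3.3731 0.0756 7.4791]
yaw deg -0.12926384104766891 or 179.87073615895235 q6 -0.400136555212442
```

```bash
python3 -m jog '1 0 -0.3 0;2.5 0 -0.3 0;3.5 0.08 -0.3 0;3.5 0.08 0 0;3.5 0.08 0 0;3.5 0.08 1 0;3.45 0.08 2.5 0;3.45 0.08 4 0;3.4 0.08 5.5 0;3.4 0.08 6.8 0;3.4 0.08 7.4 0;3.4 0.08 7.4 0' 0; python3 st.py; python3 -m jog '0 0 0 0;0 0 0 0;0 0 0 0'; python3 st.py
```

```text
time: 14.75
ee_pos: [0.5461, 0.0492, 0.0118]
tool_rot: [-1.975, -2.419, -0.018]
force: [-0.4, 0.4, 1.0]
grip_width: 0.0002
t 14.75 tip_y -0.025059506550199548 lat -0.0013889205693526732 z 0.011762748623842249 push 0.47869854064104933 side -0.2936959682940405 fz 0.9999719014326514
time: 15.0
ee_pos: [0.5468, 0.0492, 0.0125]
tool_rot: [-1.976, -2.42, -0.019]
force: [0.2, 0.5, 0.6]
grip_width: 0.0005
t 15.0 tip_y -0.02528424874927583 lat -0.0007503170016824685 z 0.012502689600721609 push 0.39360754064982656 side 0.33230178541215677 fz 0.6419089884707762
```

```bash
sed -i "s/-.141,/-.168,/" st.py; python3 -m jog '-0.2 0 0 0;-0.4 0 0 0;-0.6 0 0 0;-0.8 0 0 0;-0.8 0 0 0;-0.8 0 0 0'; python3 st.py; python3 -m jog '-0.15 0 0 0;-0.3 0 0 0;-0.4 0 0 0;-0.4 0 0 0;-0.4 0 0 0'; python3 st.py
```

```text
time: 15.5
ee_pos: [0.5485, 0.0424, 0.0128]
tool_rot: [-1.976, -2.418, -0.022]
force: [-1.2, 6.6, 2.7]
grip_width: 0.0001
t 15.5 tip_y -0.05929070398651852 lat -0.0004297344110106342 z 0.012826275809909509 push 6.691650391098034 side 0.15402277550729426 fz 2.6609265018275106
time: 15.92
ee_pos: [0.5486, 0.0412, 0.0129]
tool_rot: [-1.974, -2.414, -0.027]
force: [-2.3, 10.9, 4.7]
grip_width: 0.0003
t 15.9167 tip_y -0.060477516619523594 lat -0.0006122842154772544 z 0.012896983516172574 push 11.166483904028802 side -0.012463414426580834 fz 4.689538070471478
```

```bash
python3 -m jog '-0.2 0 0 0;-0.35 0 0 0;-0.5 0 0 0;-0.5 0 0 0;-0.5 0 0 0'; python3 st.py; python3 -m jog '-0.2 0 0 0;-0.35 0 0 0;-0.5 0 0 0;-0.5 0 0 0;-0.5 0 0 0'; python3 st.py
```

```text
time: 16.33
ee_pos: [0.5489, 0.0389, 0.0129]
tool_rot: [-1.972, -2.41, -0.031]
force: [-2.0, 12.1, 3.9]
grip_width: 0.0002
t 16.3333 tip_y -0.06270904887635578 lat -0.0008078166749612187 z 0.012917125653270339 push 12.227886194413161 side 0.5397916788006769 fz 3.866131793941615
time: 16.75
ee_pos: [0.5492, 0.0367, 0.013]
tool_rot: [-1.97, -2.406, -0.035]
force: [-2.0, 12.7, 4.7]
grip_width: 0.0002
t 16.75 tip_y -0.06492126473483713 lat -0.0009453273877501083 z 0.012988182926732008 push 12.865903381216082 side 0.6140661921608647 fz 4.719210280181599
```

```bash
python3 -m jog '-0.2 0 0 0;-0.35 0 0 0;-0.5 0 0 0;-0.5 0 0 0;-0.5 0 0 0'; python3 st.py; python3 -m jog '-0.2 0 0 0;-0.35 0 0 0;-0.45 0 0 0;-0.45 0 0 0;-0.45 0 0 0'; python3 st.py
```

```text
time: 17.17
ee_pos: [0.5495, 0.0346, 0.013]
tool_rot: [-1.967, -2.402, -0.04]
force: [-2.5, 12.0, 4.2]
grip_width: 0.0003
t 17.1667 tip_y -0.06705836812456462 lat -0.0010737386225439388 z 0.01304636394551215 push 12.258663231681039 side -0.05791723627178379 fz 4.160304871548611
time: 17.58
ee_pos: [0.5497, 0.033, 0.0131]
tool_rot: [-1.965, -2.398, -0.044]
force: [-2.3, 12.0, 4.6]
grip_width: 0.0006
t 17.5833 tip_y -0.06867915643779432 lat -0.001214410173313391 z 0.013120550543811477 push 12.210959099094985 side 0.214651861545569 fz 4.554665610445025
```

Run:
```python
from h import *
im,d=snap('scene','s7.png')
c=im[190:310,130:290];cv2.imwrite('pics/s7c.png',cv2.resize(cv2.cvtColor(c,cv2.COLOR_RGB2BGR),None,fx=5,fy=5,interpolation=cv2.INTER_CUBIC))
```

```text
(no output)
```

View pics/s7c.png

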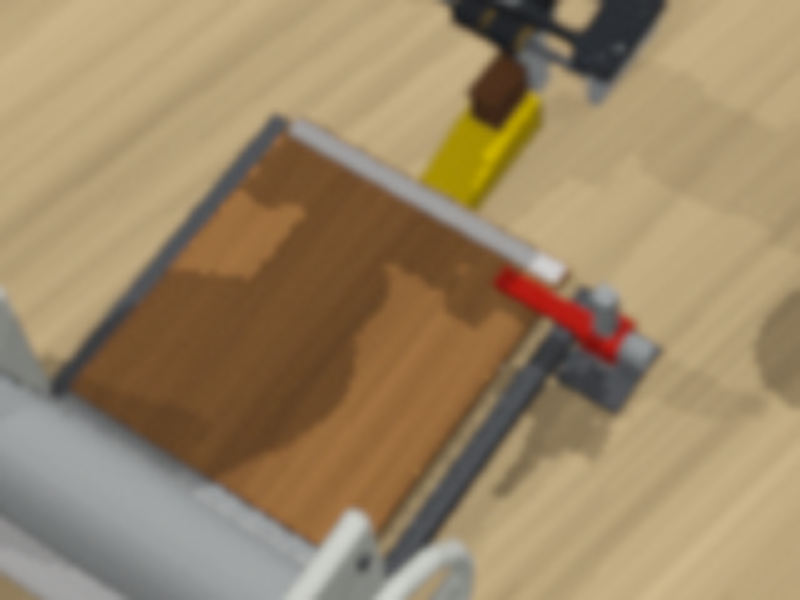

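Resistance is still steady at about 12 N and the wedge is square under the middle, so no finger contact yet. Continuing.

```bash
python3 -m jog '-0.2 0 0 0;-0.35 0 0 0;-0.5 0 0 0;-0.5 0 0 0;-0.5 0 0 0'; python3 st.py
```

```text
time: 18.05
ee_pos: [0.55, 0.0309, 0.0132]
tool_rot: [-1.963, -2.394, -0.049]
force: [-2.6, 11.4, 4.7]
grip_width: 0.0002
t 18.05 tip_y -0.07078779795198478 lat -0.0012975040204170657 z 0.01320253891513978 push 11.727030441791294 side -0.27566175628770667 fz 4.722207823512661
```

```bash
python3 -m jog '-0.2 0 0 0;-0.35 0 0 0;-0.5 0 0 0;-0.5 0 0 0;-0.5 0 0 0'; python3 st.py
```

```text
time: 18.47
ee_pos: [0.5501, 0.0294, 0.0133]
tool_rot: [-1.96, -2.389, -0.054]
force: [-2.2, 14.6, 6.0]
grip_width: 0.0007
t 18.4667 tip_y -0.0722762802865568 lat -0.001476044191596643 z 0.013253784130168658 push 14.736577985812135 side 0.8527976694922877 fz 5.950398357603621
```

```bash
python3 -m jog '-0.2 0 0 0;-0.35 0 0 0;-0.45 0 0 0;-0.45 0 0 0;-0.45 0 0 0'; python3 st.py
```

```text
time: 18.88
ee_pos: [0.55, 0.0293, 0.0133]
tool_rot: [-1.956, -2.383, -0.061]
force: [-2.6, 18.0, 5.6]
grip_width: 0.0002
t 18.8833 tip_y -0.07237499606746263 lat -0.0016611418175448102 z 0.013337150564437926 push 18.141265409184594 side 1.1127343857660341 fz 5.630852779232048
```

The resistance has climbed from 12 to 18 N, so the leaf is bearing on the finger. I estimate about 3–4 N on the gauge. One slightly firmer push.

```bash
python3 -m jog '-0.15 0 0 0;-0.3 0 0 0;-0.42 0 0 0;-0.48 0 0 0;-0.48 0 0 0;-0.48 0 0 0'; python3 st.py
```

```text
time: 19.38
ee_pos: [0.5499, 0.0294, 0.0135]
tool_rot: [-1.952, -2.376, -0.069]
force: [-3.1, 21.0, 7.8]
grip_width: 0.0006
t 19.3833 tip_y -0.07221761277782716 lat -0.001738553519357087 z 0.013508342391615025 push 21.18776985763598 side 1.1986994411979834 fz 7.825037293949292
```

```bash
python3 - <<'E'
from h import *
im,d=snap('scene','s8.png')
c=im[190:310,130:290];cv2.imwrite('pics/s8c.png',cv2.resize(cv2.cvtColor(c,cv2.COLOR_RGB2BGR),None,fx=5,fy=5,interpolation=cv2.INTER_CUBIC))
n='scene'
b=np.radians(101.7); yv=np.array([np.cos(b),np.sin(b)]);S=np.array([.571,-.064])
def pts(x0,x1,y0,y1):
    o=[]
    for v in range(y0,y1):
        for u in range(x0,x1):
            if d[v,u]>0:
                p=atd(n,(u,v),d[v,u]); r=p[:2]-S; o.append([r@[yv[1],-yv[0]],r@yv,p[2]])
    return np.array(o)
P=pts(140,262,200,300)
L=P[(abs(P[:,0])<.06)&(P[:,1]<-.02)&(P[:,1]>-.15)&(P[:,2]<.06)]
A=np.c_[L[:,:2],np.ones(len(L))];s=np.linalg.lstsq(A,L[:,2],rcond=None)[0];print('leaf plane',s,len(L),'edge top',s[2], 'at gauge',s[2]-.03*s[1]+.07*s[0])
F=P[(P[:,0]>.072)&(P[:,0]<.12)&(abs(P[:,1]+.03)<.006)];print('finger top z',np.percentile(F[:,2],[10,50,80,90,97]))
B=pts(270,300,190,220);print('bench',np.median(B[:,2]))
E
python3 st.py
```

```text
leaf plane [-0.0013 -0.0072  0.0345] 1602 edge top 0.0344542768485939 at gauge 0.034578839207546834
finger top z [0.0044 0.0416 0.0442 0.0453 0.0462]
bench 0.0012688861020722086
t 19.4333 tip_y -0.07222113332841808 lat -0.0017338661371249118 z 0.013521189060907941 push 21.607779243097152 side 1.1049236644425304 fz 7.424983286665064
```

View pics/s8c.png

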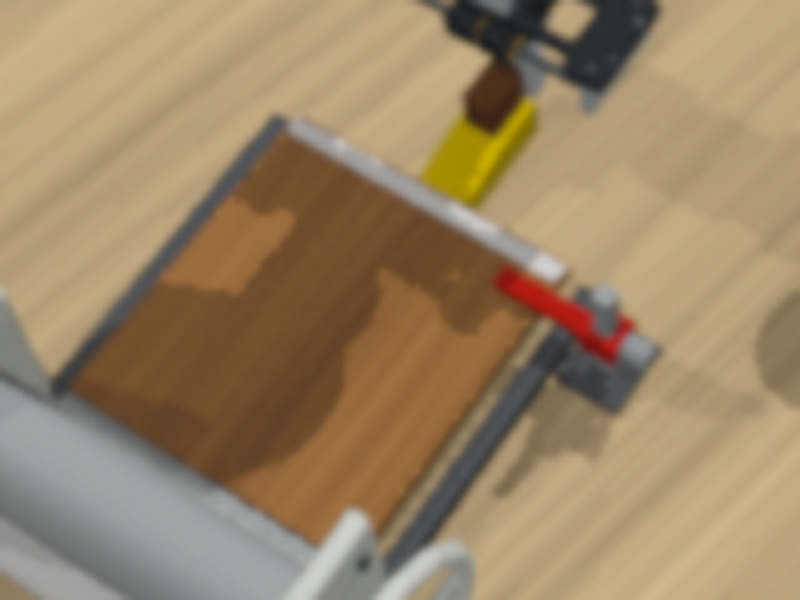

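The leaf is level to within 0.01 rad, at a height that fits the wedge's depth, and the push is about 9 N above the steady level. That puts the estimated gauge load near 4–5 N, so I'm backing straight off and checking.

```bash
python3 -m jog '0.3 0 0 0;0.8 0 0 0;1.5 0 0 0;2.5 0 0 0;3.5 0 0 0;3.5 0 -2 0;3.5 0 -5 0;3.5 0 -8 0;3.5 0 -10 0;3.5 0 -10 0;3.5 0 -10 0'; python3 st.py
python3 - <<'E'
from h import *
env.get_image('top');CP('wrist');im,d=snap('wrist','w9.png')
for w in('wrist',):
  r=env.outline_of('wedge',w); m=r[0]['region']; ys,xs=np.nonzero(m&(d>0)); P=np.array([atd(w,(x,y),d[y,x]) for x,y in zip(xs,ys)],np.float32)
  for lo,hi in((.029,.037),(.06,.07)):
    Q=P[(P[:,2]>lo)&(P[:,2]<hi)];b=cv2.minAreaRect(Q[:,:2].copy());print(len(Q),b,cv2.boxPoints(b))
n='scene';im,d=snap(n,'s9.png')
c=im[190:310,130:290];cv2.imwrite('pics/s9c.png',cv2.resize(cv2.cvtColor(c,cv2.COLOR_RGB2BGR),None,fx=5,fy=5,interpolation=cv2.INTER_CUBIC))
b=np.radians(101.7); yv=np.array([np.cos(b),np.sin(b)]);S=np.array([.571,-.064])
P=[]
for v in range(200,300):
    for u in range(140,262):
        if d[v,u]>0:
            p=atd(n,(u,v),d[v,u]); r=p[:2]-S; P.append([r@[yv[1],-yv[0]],r@yv,p[2]])
P=np.array(P)
L=P[(abs(P[:,0])<.06)&(P[:,1]<-.02)&(P[:,1]>-.15)&(P[:,2]<.06)]
A=np.c_[L[:,:2],np.ones(len(L))];print('leaf plane',np.linalg.lstsq(A,L[:,2],rcond=None)[0])
E
```

```text
time: 20.35
ee_pos: [0.546, 0.0563, 0.1168]
tool_rot: [-1.953, -2.378, -0.07]
force: [-0.7, -0.4, -1.3]
grip_width: 0.0003
t 20.35 tip_y -0.0450941292836852 lat -0.00011312114252556163 z 0.11681959994512996 push -0.2938594765578188 side -0.7371330220937148 fz -1.3123948177685727Traceback (most recent call last):
  File "<stdin>", line 4, in <module>
IndexError: list index out of range
```

View pics/w9.png

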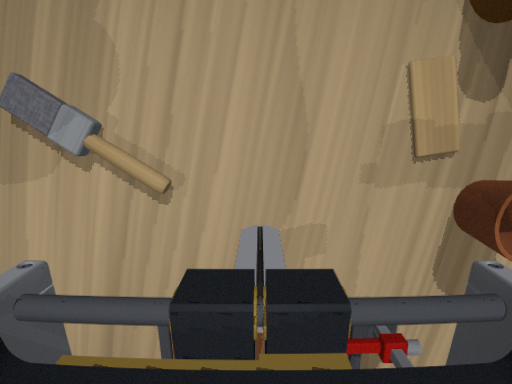

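The closed gripper hides the wedge. I'll raise it and look from above the leaf.

```bash
python3 -m jog '0 0 -4 0;0 0 -8 0;-3 0 -10 0;-6 0 -10 0;-9 0 -10 0;-12 0 -10 0;-14 0 -10 0;-14 0 -10 0;-14 0 -10 0;-14 0 -10 0'
cat > chk.py <<'E'
from h import *
import sys
k=sys.argv[1]
env.get_image('top');env.get_image('top');plan(None);CP('wrist');im,d=snap('wrist','w%s.png'%k)
b=np.radians(101.7); yv=np.array([np.cos(b),np.sin(b)]);S=np.array([.571,-.064])
def loc(n,d,x0,x1,y0,y1):
    P=[]
    for v in range(y0,y1):
        for u in range(x0,x1):
            if d[v,u]>0:
                p=atd(n,(u,v),d[v,u]); r=p[:2]-S; P.append([r@[yv[1],-yv[0]],r@yv,p[2]])
    return np.array(P,np.float32)
for r in env.outline_of('wedge','wrist')[:1]:
    m=r['region'];dd=np.where(m,d,0);P=loc('wrist',dd,0,512,0,384)
    for lo,hi in((.029,.037),(.06,.07)):
        Q=P[(P[:,2]>lo)&(P[:,2]<hi)]
        if len(Q)>5: bb=cv2.minAreaRect(Q[:,:2].copy());print('stand frame',len(Q),bb);print(cv2.boxPoints(bb))
n='scene';im,d=snap(n,'s%s.png'%k)
c=im[190:310,130:290];cv2.imwrite('pics/s%sc.png'%k,cv2.resize(cv2.cvtColor(c,cv2.COLOR_RGB2BGR),None,fx=5,fy=5,interpolation=cv2.INTER_CUBIC))
P=loc(n,d,140,262,200,300)
L=P[(abs(P[:,0])<.06)&(P[:,1]<-.02)&(P[:,1]>-.15)&(P[:,2]<.06)]
A=np.c_[L[:,:2],np.ones(len(L))];print('leaf plane',len(L),np.linalg.lstsq(A,L[:,2],rcond=None)[0])
E
python3 chk.py 10
```

```text
time: 21.33
ee_pos: [0.5729, -0.0871, 0.2012]
tool_rot: [-1.949, -2.372, -0.065]
force: [-0.2, -0.5, -0.0]
grip_width: 0.0004
t 21.4333 ee [ 0.5732 -0.0867  0.202 ] force [-0.4164 -0.1782  0.5644] w 0.0006540300076233427 zaxis [-0.0268  0.0769 -0.9967]
stand frame 595 ((-0.0012709982693195343, 0.05565313249826431), (0.03495468199253082, 0.05593535676598549), 0.30850428342819214)
[[-0.0189  0.0835]
 [-0.0186  0.0276]
 [ 0.0164  0.0278]
 [ 0.0161  0.0837]]
stand frame 655 ((-0.0012534437701106071, 0.06573664397001266), (0.034759361296892166, 0.023080643266439438), 89.45198822021484)
[[-0.013   0.0485]
 [ 0.0101  0.0482]
 [ 0.0105  0.083 ]
 [-0.0126  0.0832]]
leaf plane 1607 [ 0.0003 -0.0095  0.0343]
```

View pics/w10.png

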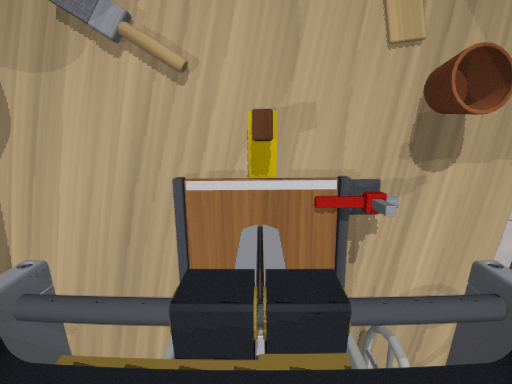

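View pics/s10c.png

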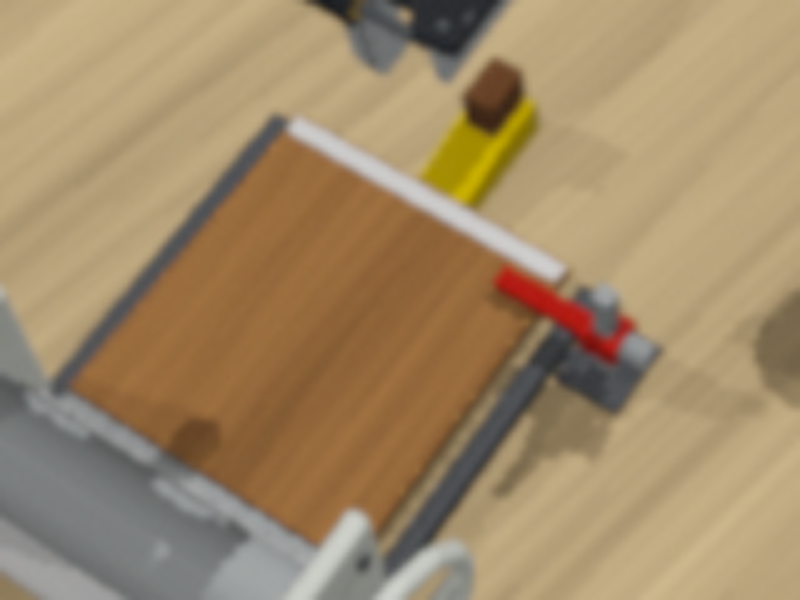

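I re-measured the released wedge. Its rear face is at y = +83.6 mm, so the tip is 76 mm under the leaf, 1 mm off the middle and under 1° off square. The leaf stayed up on release (mean height unchanged within 0.1 mm), it sits under the red finger in the picture, and the arm is clear. Handing in.

```bash
python3 -c "
from plant import env
print(env.sign_off())"
```

```text
the job is handed in; nothing more can be done
None
```

The wedge is lying under the leaf and holding it up against the red finger, and I handed the job in at about 22 s of the 69 s allowed. The sign-off reports no verdict.

**What I did:** I picked the wedge up by its tab, carried it to the leaf and set it on the bench. I then slid it square under the middle of the edge to about 60 mm. There I let go, because repeated small pushes were tilting the tool. I finished by pushing on the thick end with closed fingers until the resistance climbed from a steady 12 N to 21 N, then backed off.

**Last checks:**
- **Wedge position:** the tip is about 76 mm under the leaf, about 1 mm off the middle and under 1° off square.
- **Leaf:** it is about 0.01 rad below level, which matches how far the wedge is in, and it did not measurably drop when I let go.
- **Surroundings:** the arm is clear of everything. It passed no closer than planned to the bystanders, but I did not measure their positions again at the end.

**What is uncertain:**
- **Force on the finger:** I could not measure it. From the rise in push I estimate 4 to 7 N, and the least favourable friction would still keep it under 15 N.
- **Disagreement:** the fingertip position put the wedge tip at 72 mm, while the camera showed 76 mm. The tool was leaning about 0.08 rad by then and was probably pushing high on the tab, which explains the gap, so I trusted the camera.

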